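Level the water machine's filling shelf and keep the spirit level pressed down

TASK

Lay the yellow spirit level lengthwise along the middle of the steel filling shelf and let go of it; then turn the black knob of the shelf's levelling foot until the bubble sits centred between the vial's two lines. Then press down firmly on top of the level (about 10 newtons), bubble still centred, and finish while still pressing: do not lift off at the end. Never slam or crush the level, and leave the other things on the bench where they are.

Things in the scene. Friction and masses are not known exactly. Their poses are not given: they have to be found in the camera images.
- level_mid (a point): spirit level: yellow bar with black grips, 200 mm long (its x axis), 28 mm wide (y), 42 mm tall (z), 0.28 to 0.40 kg, rigid, flat top and underside; starts upright on the bench. This point is its centre, 21 mm above its underside. The green vial is in the middle of its top; it may lie on the shelf either way round
- bubble (a joint): position of the pale bubble along the level's own x axis (m): 0 = centred between the vial's two black lines, plus = towards the level's +x end, stops at +-0.020; still between the lines up to about 0.003 either way. It floats to the higher end, 0.6 mm per milliradian of slope, and needs about 1.5 s to come to rest
- shelf_mid (a point): middle of the top face of the steel filling shelf, 150 mm (its x axis) by 300 mm (y, lengthwise), 95 to 100 mm above the bench, z out of the face; its teal plinth is fixed. A low upstand, 16 mm high, runs along its +x edge. Hinged about its x axis at its +y end, 150 mm from here; its -y end, on the levelling foot, starts too low by 0.012 to 0.034 rad. It tilts in no other direction
- foot_grip (a point): black round knob of the levelling foot, 40 mm diameter, 30 mm tall (126 to 156 mm above the bench), upright axis, 50 mm beyond the shelf's -y end; this point is on its axis 142 mm above the bench. Clockwise from above raises the shelf's -y end, 0.012 rad of slope (7.2 mm of bubble) per rad; starts 1.0 to 2.8 rad short of level, can go 2 rad past. It does not rise, takes 0.15 N m, stays put
- water_bottle: bystander, to be left alone: clear water bottle with blue label and cap, 64 mm diameter, 190 mm tall, origin under its foot
- green_cup: bystander, to be left alone: green plastic cup, 74 mm across, 100 mm tall, origin under its foot
- coin_dish: bystander, to be left alone: shallow steel coin dish, 100 mm across, 25 mm tall, origin under its foot
- spanner: bystander, to be left alone: steel spanner lying flat on the bench, roughly 200 mm long, origin under its middle
- jar: bystander, to be left alone: glass jar with white cap, 70 mm diameter, 90 mm tall, origin under its foot
- lock_nut: bystander, to be left alone: brass ring nut, 44 mm across, 12 mm tall, origin under its middle
- cartridge: bystander, to be left alone: white filter cartridge standing up, 56 mm diameter, 130 mm tall, origin under its foot
Mind the look-alikes: they are no part of the job. There is more than one size of the part that bears level_mid; the job needs the largest.

How it is judged:
By the outcome, as a careful person would: the job done as asked, in the order asked, and still so for the second after the job is handed in, while the arm keeps its last pose, push and grip.
It also fails if it takes over 70 s, if anything falls off the work surface, if the arm or the gripper's body presses on something with over 40 N, if the wrist force passes 120 N, or if a joint passes its speed limit or range.

ROBOT

A 6-joint arm with a two-finger parallel gripper is mounted at the origin on the work surface. World frame = base frame: x ahead of the robot, y to its left, z up, the work surface at z = 0. Lengths are in m, angles in rad, forces in N, time in s.
With the tool pointing down it reaches from about 0.25 to 0.775 m from the base axis. Payload 4 kg.
Tool frame: the origin (TCP) lies midway between the tips of the shut fingers; the grasp point (between the pads) lies 19 mm behind it; z points along the fingers, y is the direction in which the jaws open and shut (so a half turn about z gives the same grasp; the last joint's range is limited). The gripper opens to 94 mm and grips with 3 to 60 N. Pads are 16 mm wide; open, the fingers measure 119 mm over their backs; the gripper's body (75 mm by 177 mm) begins 78 mm behind the grasp point.
Start: joints at [1.161, 0.087, 1.371, -0, 1.684, -0.103], TCP at [0.166, 0.524, 0.206] pointing down, gripper open.
Joint ranges: [-3.1, 3.1], [-0.76, 2.03], [0.27, 2.55], [-1.08, 4.22], [0.17, 2.65], [-2.57, 2.57]. Speed limits (rad/s): [2.79, 2.79, 3.14, 3.14, 3.14, 3.14].

INTERFACE

Orientations are given as [roll, pitch, yaw] about the fixed x, y, z axes, in that order (R = Rz(yaw) Ry(pitch) Rx(roll)).
In Python, from bench import robot, cams gives the robot as it stands.
- The arm moves only by the tool step_arm, never from a script. Its argument "plan" is a list that holds one entry, the list of rows, each a list of 5 numbers: the shift along the world's x, y, z in mm, then the turn about the world's z in rad, then the opening in per cent of the stroke, from 0 (shut) to 100 (fully open). In form: [[[tx, ty, tz, turn, fingers], ...]]. A call has 1 to 8 rows; each row is the pose to reach, as a shift and turn from the pose commanded when the call began; what a row does not reach only later rows make up. A row lasts 1/12 s, in which the tool goes at most 41.7 mm and 7.16 degrees, less where a joint would pass 70% of its speed; a pose out of reach is approached as far as the arm can. A call with a gripper value outside its range is refused whole. The fingers move at their own pace and stop on an object; the grip force is fixed at half the most. Time passes only in rows, so rows that repeat a pose let the fingers close. It gives the time, the measured TCP pose, the force and the opening at its end, in the units of the state.
- robot.get_obs(): the state, without advancing time (a new reading comes with each control period).
- cams.snapshot(name): name is "scene" or "top" or "wrist"; returns a dict with "frame" (480x640x3 uint8, red, green, blue), "camera_matrix" (3x3 intrinsics, pixels), "origin" and "attitude" of the camera in the world; the wrist camera has in their place "T_tool_cam" (4x4, takes a point from camera to tool coordinates, whose origin is the TCP and whose axes are the flange's). Camera axes: x right, y down, z forward; pixel columns grow to the right and rows downward; lengths in m; the calibration is good to about 2 mm. The wrist camera is an equidistant fisheye: a pixel r from the principal point sees the ray r / f radians off the axis. A picture is of the moment at which its call begins: read the wrist's pose just before it. There is no depth.
- robot.close_job(): hands the job in, once; it reports no verdict.
The state is a dict: "time": time; "joint_positions": joint angles; "qvel": joint speeds; "joint_torque": joint torques, N m; "tool_pos": TCP position; "ee_rot": TCP orientation; "wrist_force": force on the tool from outside, world axes, zero at the start; "wrist_torque": the same for the moment, N m; "width": finger opening in m.
Only numpy, scipy, OpenCV 4.12 (cv2) and the standard library are available. Lean on these libraries where they do the work, as an engineer would, in place of code of your own. Each camera call takes 0.05 s, during which the arm holds its last target. There are 200 camera calls.

## Working session

There is one attempt and no reset: what is moved stays moved. The work goes in short steps, Python scripts to look and compute and a tool call to move; the robot and the scene stay as the last step left them, time stands still between calls to the robot, and variables do not carry over. Pictures are saved under pics/ and viewed, about 8 in all and at most 12, crops included, and the job is handed in when it is done.

Besides the shell and the picture viewer there is one more tool, called after ">>>" in YAML: its name, and indented under it one key for each argument. step_arm: Moves the arm, as the interface text tells. Its arguments: {"type":"object","properties":{"plan":{"type":"array"}},"required":["plan"]}

```bash
mkdir -p pics
cat > h.py <<'E'
import numpy as np, cv2
from bench import robot, cams
from scipy.spatial.transform import Rotation as R
def rot(a):
    a=np.array(a,float)
    return a if a.shape==(3,3) else R.from_euler('xyz',a).as_matrix()
def snap(n):
    o=robot.get_obs(); s=cams.snapshot(n); s['obs']=o; s['name']=n
    K=np.array(s['camera_matrix']); s['K']=K
    if 'origin' in s: s['o']=np.array(s['origin']); s['R']=rot(s['attitude'])
    else:
        T=np.eye(4); T[:3,:3]=rot(o['ee_rot']); T[:3,3]=o['tool_pos']; T=T@np.array(s['T_tool_cam']); s['o']=T[:3,3]; s['R']=T[:3,:3]
    return s
def ray(s,p):
    K=s['K']; x=(p[0]-K[0,2])/K[0,0]; y=(p[1]-K[1,2])/K[1,1]
    if s['name']=='wrist':
        r=np.hypot(x,y); k=np.sin(r)/max(r,1e-9); d=np.array([x*k,y*k,np.cos(r)])
    else: d=np.array([x,y,1.])
    d=s['R']@d; return s['o'],d/np.linalg.norm(d)
def onz(s,p,z):
    o,d=ray(s,p); return o+d*(z-o[2])/d[2]
def tri(s1,p1,s2,p2):
    o,d=ray(s1,p1); q,e=ray(s2,p2)
    t=np.linalg.lstsq(np.c_[d,-e],q-o,rcond=None)[0]; a=o+d*t[0]; b=q+e*t[1]
    return (a+b)/2, np.linalg.norm(a-b)
def save(s,f): cv2.imwrite('pics/'+f,s['frame'][:,:,::-1])
E
python3 - <<'E'
from h import *
print(robot.get_obs())
for n in ['scene','top','wrist']:
    s=snap(n); save(s,n+'0.png'); print(n,s['K'].round(1).tolist(),s['o'].round(3),s.get('attitude'))
    np.savez('pics/'+n+'0.npz',K=s['K'],o=s['o'],R=s['R'],frame=s['frame'])
E
```

```text
{'time': 0.0, 'joint_positions': array([ 1.16088756e+00,  8.79082997e-02,  1.37224802e+00, -2.52278846e-05,
        1.68361260e+00, -1.03092257e-01]), 'qvel': array([ 0.00099028, -0.00133144,  0.00324767,  0.00225066, -0.00028343,
        0.00122697]), 'joint_torque': array([-1.28003328e-03, -3.40186429e+01, -3.02425289e+01,  7.18337204e-02,
        3.31286550e-02, -1.73275453e-04]), 'tool_pos': array([0.16589909, 0.52379753, 0.20433288]), 'ee_rot': array([-3.13942537e+00, -1.99017710e-04,  2.83477311e+00]), 'wrist_force': array([-0.36301388,  0.48025595,  0.55353091]), 'wrist_torque': array([ 0.01481962,  0.03707106, -0.0204197 ]), 'width': 0.09391884398210304}
scene [[606.9, 0.0, 305.0], [0.0, 606.9, 237.1], [0.0, 0.0, 1.0]] [1.112 0.946 1.344] [-2.40247174  0.01591769  2.60111865]
top [[496.3, 0.0, 321.7], [0.0, 496.3, 240.7], [0.0, 0.0, 1.0]] [0.359 0.002 1.344] [-2.98989522 -0.00860107 -1.58048664]
wrist [[371.6, 0.0, 325.3], [0.0, 371.6, 241.3], [0.0, 0.0, 1.0]] [0.084 0.549 0.384] None
```

View pics/scene0.png

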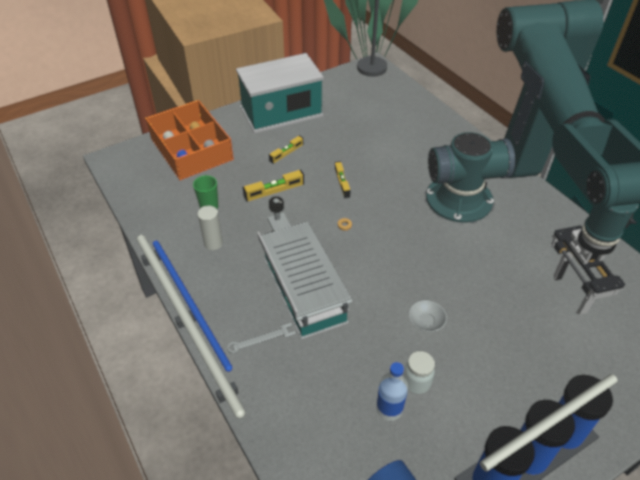

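View pics/top0.png

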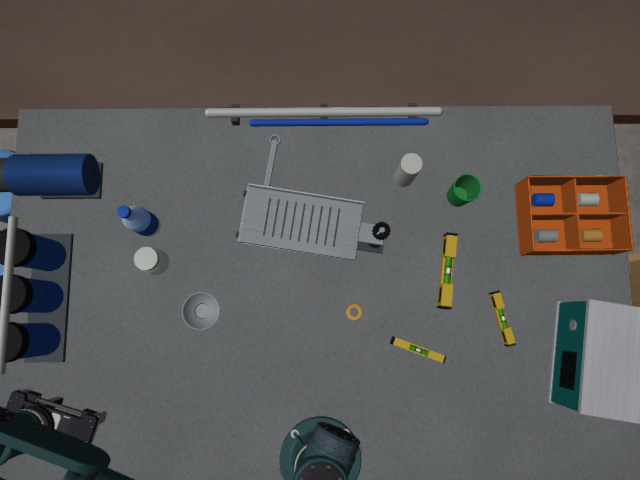

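The top view shows three yellow levels: the large one at (448,271) and two small ones at (418,349) and (503,319). The large one fits a 200 mm length. The shelf is at about (302,222) and the knob at (381,231). In the scene view these are at (274,186), (305,270) and (277,204). Next I'll confirm this in an enlarged crop and measure.

```bash
cat > m.py <<'E'
from h import *
S={}
for n in ['scene','top']:
    d=np.load(f'pics/{n}0.npz'); S[n]=dict(name=n,K=d['K'],o=d['o'],R=d['R'],frame=d['frame'])
E
python3 - <<'E'
from m import *
Y={}
for n in S:
    h=cv2.cvtColor(S[n]['frame'],cv2.COLOR_RGB2HSV)
    m=cv2.inRange(h,(20,120,90),(34,255,255)); m=cv2.morphologyEx(m,cv2.MORPH_CLOSE,np.ones((9,9)))
    for c in cv2.findContours(m,0,1)[0]:
        if cv2.contourArea(c)>80: print(n,'yellow',cv2.contourArea(c),cv2.minAreaRect(c))
    m=cv2.inRange(h,(40,120,100),(70,255,255))
    for c in cv2.findContours(m,0,1)[0]:
        if cv2.contourArea(c)>10: print(n,'green',cv2.contourArea(c),cv2.minAreaRect(c)[0])
    m=cv2.inRange(h,(0,0,0),(180,255,45)) 
    for c in cv2.findContours(m,0,1)[0]:
        r=cv2.boundingRect(c); x,y=r[0]+r[2]/2,r[1]+r[3]/2
        if cv2.contourArea(c)>10 and ((n=='top' and 350<x<470 and 200<y<320) or(n=='scene' and 230<x<320 and 165<y<220)): print(n,'black',cv2.contourArea(c),r,cv2.minAreaRect(c)[0])
a=S['top']['frame'][170:320,230:470][:,:,::-1]; b=S['scene']['frame'][160:340,225:365][:,:,::-1]
A=cv2.resize(a,(800,500)[:0] or (800,500),interpolation=cv2.INTER_CUBIC)
B=cv2.resize(b,(466,600),interpolation=cv2.INTER_CUBIC)
cv2.imwrite('pics/ct.png',A); cv2.imwrite('pics/cs.png',B)
E
```

```text
scene yellow 614.5 ((274.0821838378906, 184.62718200683594), (14.64126968383789, 59.604942321777344), 73.0724868774414)
scene yellow 129.5 ((341.45001220703125, 176.3499755859375), (30.041635513305664, 6.957010269165039), 71.56504821777344)
scene yellow 229.0 ((286.40325927734375, 148.53607177734375), (9.271939277648926, 35.91358184814453), 58.24052047729492)
scene green 42.0 (274.3025207519531, 183.46795654296875)
scene green 377.0 (205.0, 190.5)
scene black 16.0 (271, 204, 9, 7) (274.61767578125, 207.52944946289062)
top yellow 360.0 ((418.5268859863281, 349.5814208984375), (53.13862228393555, 7.847589492797852), 20.376436233520508)
top yellow 410.5 ((502.0137939453125, 318.5458984375), (53.350929260253906, 11.206568717956543), 73.3007583618164)
top yellow 863.5 ((446.91253662109375, 270.1521301269531), (14.18277359008789, 71.25305938720703), 4.864514350891113)
top green 13.0 (424.10003662109375, 352.3000183105469)
top green 14.0 (411.6000671386719, 347.8000183105469)
top green 37.5 (501.8675537109375, 318.1946105957031)
top green 74.5 (446.8414306640625, 269.9034423828125)
top green 117.0 (467.0, 187.5)
top black 13.0 (437, 306, 14, 3) (443.52313232421875, 307.3153991699219)
top black 19.0 (368, 244, 13, 4) (373.8399658203125, 245.6199951171875)
top black 207.0 (373, 222, 17, 18) (381.0, 230.50001525878906)
```

View pics/ct.png

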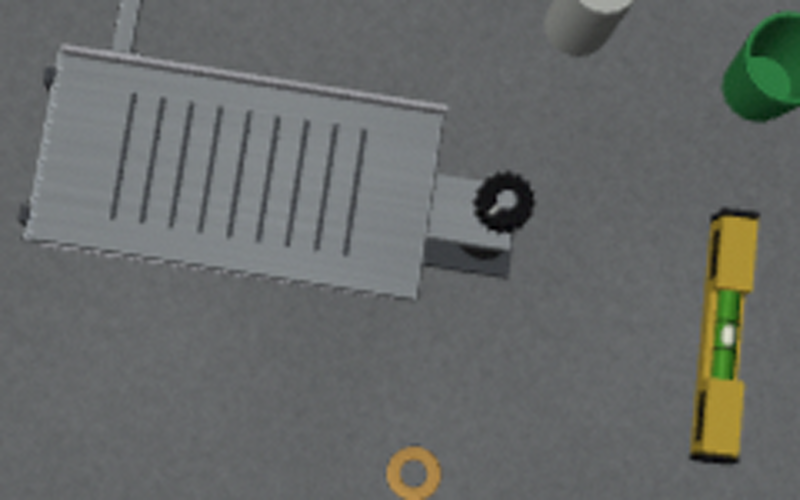

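View pics/cs.png

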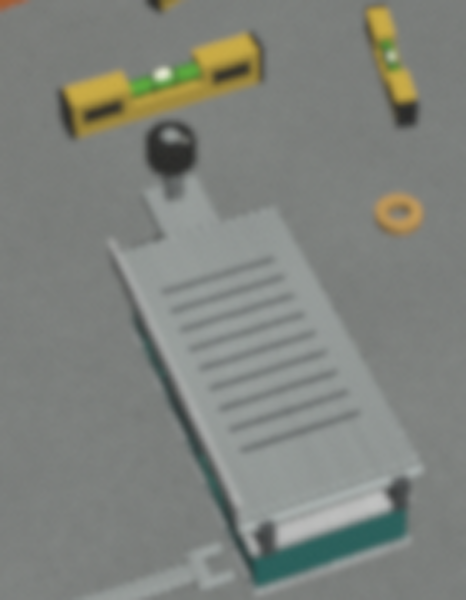

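The crops confirm the large level at top (448,271) is the one. It is upright, its bubble is visible, and it is about 1.35 times as long as the other two. The shelf corners, upstand and knob are clear too.

```bash
cat > m2.py <<'E'
from m import *
T=lambda x,y:(230+(x-1.2)/3.3333,170+(y-1.2)/3.3333)
C=lambda x,y:(225+(x-1.2)/3.3286,160+(y-1.2)/3.3333)
P={'mm':((25,238),(423,468)),'m-':((416,298),(278,207)),'up+-':((447,107),(112,240)),'up++':((62,46),(240,525)),'bub':((728,335),(163,75)),'knobtop':((504,203),(172,132)),
'slot1in':((112,218),(360,412)),'slot1out':((134,95),(242,450)),'slot9in':((346,254),(274,259)),'slot9out':((365,130),(163,291)),
'lev_a':((740,459),(255,34)),'lev_b':((757,214),(62,88))}
for k,(t,c) in P.items():
    p,e=tri(S['top'],T(*t),S['scene'],C(*c)); print(k,p.round(4),'gap',round(e,4))
print('level top@.042: far-end corners',[onz(S['top'],T(*q),.042).round(4)[:2] for q in [(718,214),(757,214),(740,459),(699,458),(728,335)]])
print('shelf @.097',[onz(S['top'],T(*q),.097).round(4)[:2] for q in [(25,238),(416,298)]])
print('knob @.156',onz(S['top'],T(504,203),.156).round(4), onz(S['top'],(381,230.5),.156).round(4))
E
python3 m2.py
```

```text
mm [0.5518 0.205  0.0911] gap 0.0005
m- [ 0.5025 -0.093   0.0885] gap 0.0015
up+- [ 0.6483 -0.1188  0.1057] gap 0.0
up++ [0.7005 0.1789 0.0958] gap 0.0023
bub [ 0.4779 -0.3459  0.033 ] gap 0.0006
knobtop [ 0.5656 -0.1547  0.1588] gap 0.0038
slot1in [0.5659 0.1379 0.0968] gap 0.0008
slot1out [0.6626 0.1215 0.0964] gap 0.0018
slot9in [ 0.5373 -0.0404  0.091 ] gap 0.0002
slot9out [ 0.6341 -0.0566  0.0925] gap 0.0011
lev_a [ 0.3777 -0.3474  0.038 ] gap 0.0052
lev_b [ 0.5733 -0.3707  0.0436] gap 0.0003
level top@.042: far-end corners [array([ 0.5739, -0.34  ]), array([ 0.5737, -0.3712]), array([ 0.3796, -0.348 ]), array([ 0.3807, -0.3159]), array([ 0.4769, -0.3433])]
shelf @.097 [array([0.5507, 0.2042]), array([ 0.5022, -0.0928])]
knob @.156 [ 0.5646 -0.1539  0.156 ] [ 0.5647 -0.1543  0.156 ]
```

Measurements agree: the level's centre is at (0.477,-0.344) with yaw -0.121, and its top is at about 40 mm. The shelf middle is at (0.600,0.043), with its lengthwise axis at 1.408 rad and its face at about 0.093–0.097. The knob is at (0.565,-0.154,0.157). Next I'll move above the level.

>>> step_arm:
  plan:
    - [[106,-296,0,0.186,100],[106,-296,0,0.186,100],[106,-296,0,0.186,100],[106,-296,0,0.186,100],[106,-296,0,0.186,100],[106,-296,0,0.186,100],[106,-296,0,0.186,100],[106,-296,0,0.186,100]]

```text
time: 0.82
tool_pos: [0.2724, 0.2252, 0.2053]
ee_rot: [-3.141, 0.001, 3.018]
wrist_force: [0.1, -0.2, 0.3]
width: 0.0937
```

>>> step_arm:
  plan:
    - [[105,-290,0,0,100],[105,-290,0,0,100],[105,-290,0,0,100],[105,-290,0,0,100],[105,-290,0,0,100],[105,-290,0,0,100],[105,-290,0,0,100],[105,-290,0,0,100]]

```text
time: 1.48
tool_pos: [0.3776, -0.0659, 0.205]
ee_rot: [-3.14, -0.0, 3.016]
wrist_force: [0.9, -0.0, -0.3]
width: 0.094
```

>>> step_arm:
  plan:
    - [[100,-282,-50,0,100],[100,-282,-50,0,100],[100,-282,-50,0,100],[100,-282,-50,0,100],[100,-282,-50,0,100],[100,-282,-50,0,100],[100,-282,-50,0,100],[100,-282,-50,0,100]]

```text
time: 2.15
tool_pos: [0.4769, -0.3482, 0.1521]
ee_rot: [3.141, -0.003, 3.017]
wrist_force: [-1.4, -0.1, -0.3]
width: 0.094
```

```bash
cat >> h.py <<'E'
def level(s,z,box=None,pr=True):
    "yellow body+green: rays on top-face plane z -> centre, yaw"
    h=cv2.cvtColor(s['frame'],cv2.COLOR_RGB2HSV)
    m=cv2.inRange(h,(20,110,70),(75,255,255)); m=cv2.morphologyEx(m,cv2.MORPH_CLOSE,np.ones((7,7)))
    c=max(cv2.findContours(m,0,1)[0],key=cv2.contourArea)[:,0]
    w=np.array([onz(s,p,z)[:2] for p in c]); r=cv2.minAreaRect((w*1000).astype(np.float32))
    if pr: print('level rect mm',np.round(r[0],1),np.round(r[1],1),round(r[2],1), 'px',cv2.minAreaRect(c)[0])
    return r
E
python3 - <<'E'
from h import *
s=snap('wrist'); save(s,'w1.png'); level(s,.042); print(s['o'].round(3))
E
```

```text
level rect mm [ 476.9 -345.3] [ 28.5 191.1] 82.3 px (330.3819885253906, 229.999267578125)
[ 0.392 -0.338  0.332]
```

View pics/w1.png

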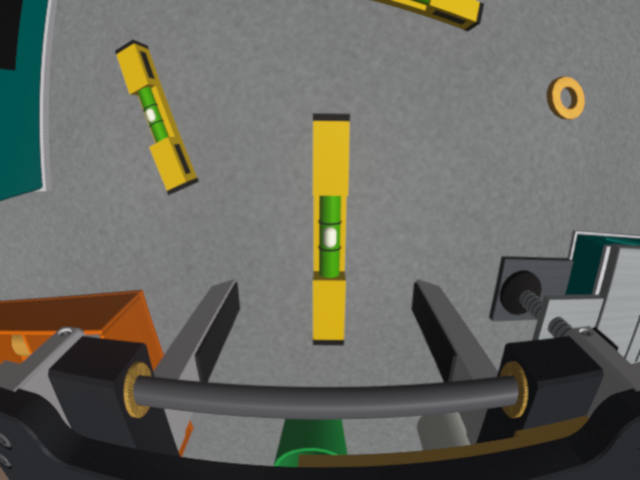

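The wrist view shows the level between the open fingers, centre at (330,230) px, matching the earlier fix. I'll go down and grip.

>>> step_arm:
  plan:
    - [[0,3,-30,-0.01,100],[0,3,-60,-0.01,100],[0,3,-90,-0.01,100],[0,3,-115,-0.01,100],[0,3,-130,-0.01,100],[0,3,-140,-0.01,100],[0,3,-143,-0.01,100],[0,3,-143,-0.01,100]]

```text
time: 2.87
tool_pos: [0.477, -0.3398, 0.0124]
ee_rot: [3.141, -0.001, 3.011]
wrist_force: [0.1, -0.1, -0.0]
width: 0.0943
```

>>> step_arm:
  plan:
    - [[0,0,0,0,0],[0,0,0,0,0],[0,0,0,0,0],[0,0,0,0,0],[0,0,0,0,0],[0,0,0,0,0],[0,0,0,0,0],[0,0,0,0,0]]

```text
time: 3.53
tool_pos: [0.4771, -0.3407, 0.0125]
ee_rot: [3.141, 0.0, 3.011]
wrist_force: [0.1, 0.1, 0.4]
width: 0.0441
```

>>> step_arm:
  plan:
    - [[0,0,20,0,0],[0,0,50,0,0],[0,0,90,0,0],[0,0,130,0,0],[0,0,170,0,0],[0,0,200,0,0],[0,0,200,0,0],[0,0,200,0,0]]

```text
time: 4.2
tool_pos: [0.4781, -0.3415, 0.2154]
ee_rot: [-3.138, 0.005, 3.011]
wrist_force: [-0.7, 0.6, -0.1]
width: 0.0003
```

The fingers were still closing when I lifted, so the grasp missed. I'll open, look again and redo it with longer waits.

>>> step_arm:
  plan:
    - [[0,0,-50,0,100],[0,0,-50,0,100],[0,0,-50,0,100],[0,0,-50,0,100],[0,0,-50,0,100],[0,0,-50,0,100],[0,0,-50,0,100],[0,0,-50,0,100]]

```text
time: 4.87
tool_pos: [0.4776, -0.3411, 0.1638]
ee_rot: [-3.14, 0.002, 3.011]
wrist_force: [0.2, -0.2, -0.2]
width: 0.0499
```

Run:
```python
from h import *
s=snap('wrist'); save(s,'w2.png'); level(s,.042); print(s['obs']['width'],s['obs']['tool_pos'])
```

```text
level rect mm [ 477.1 -344.9] [ 28.4 191.1] 82.2 px (321.4999694824219, 226.49998474121094)
0.04994129178751093 [ 0.47759939 -0.34110319  0.16384448]
```

>>> step_arm:
  plan:
    - [[0,-4,0,-0.005,100],[0,-4,0,-0.005,100],[0,-4,0,-0.005,100],[0,-4,0,-0.005,100],[0,-4,-20,-0.005,100],[0,-4,-40,-0.005,100],[0,-4,-60,-0.005,100],[0,-4,-80,-0.005,100]]

```text
time: 5.58
tool_pos: [0.4772, -0.3446, 0.0818]
ee_rot: [-3.142, 0.0, 3.006]
wrist_force: [0.6, -0.2, 0.1]
width: 0.0941
```

>>> step_arm:
  plan:
    - [[0,0,-25,0,100],[0,0,-45,0,100],[0,0,-60,0,100],[0,0,-70,0,100],[0,0,-74,0,100],[0,0,-74,0,100],[0,0,-74,0,50],[0,0,-74,0,0]]

```text
time: 6.25
tool_pos: [0.478, -0.3454, 0.01]
ee_rot: [-3.14, 0.002, 3.006]
wrist_force: [0.1, -0.5, -0.2]
width: 0.0838
```

>>> step_arm:
  plan:
    - [[0,0,0,0,0],[0,0,0,0,0],[0,0,0,0,0],[0,0,0,0,0],[0,0,0,0,0],[0,0,0,0,0],[0,0,0,0,0],[0,0,0,0,0]]

```text
time: 6.92
tool_pos: [0.4771, -0.3446, 0.0085]
ee_rot: [3.141, -0.0, 3.006]
wrist_force: [0.6, 0.8, -0.1]
width: 0.0307
```

>>> step_arm:
  plan:
    - [[0,0,0,0,0],[0,0,0,0,0],[0,0,0,0,0],[0,0,0,0,0]]

```text
time: 7.25
tool_pos: [0.4771, -0.3445, 0.0084]
ee_rot: [3.141, -0.0, 3.006]
wrist_force: [-0.8, 0.5, 0.5]
width: 0.0277
```

>>> step_arm:
  plan:
    - [[0,0,20,0,0],[0,0,50,0,0],[0,0,90,0,0],[0,0,130,0,0],[0,0,165,0,0],[0,0,195,0,0],[0,0,200,0,0],[0,0,200,0,0]]

```text
time: 7.92
tool_pos: [0.4779, -0.3454, 0.2105]
ee_rot: [-3.139, 0.004, 3.006]
wrist_force: [0.6, -0.7, -3.9]
width: 0.0281
```

>>> step_arm:
  plan:
    - [[20,50,0,-0.8,0],[40,100,0,-0.8,0],[60,150,0,-0.8,0],[65,200,0,-0.8,0],[65,200,0,-0.8,0],[65,200,0,-0.8,0],[65,200,0,-0.8,0],[65,200,0,-0.8,0]]

```text
time: 8.58
tool_pos: [0.5408, -0.1426, 0.2039]
ee_rot: [-3.138, -0.006, 2.207]
wrist_force: [-0.7, 0.3, -2.7]
width: 0.0274
```

>>> step_arm:
  plan:
    - [[20,40,0,-0.12,0],[40,80,0,-0.24,0],[58,120,0,-0.36,0],[58,160,0,-0.5,0],[58,187,0,-0.62,0],[58,187,0,-0.75,0],[58,187,0,-0.796,0],[58,187,0,-0.796,0]]

```text
time: 9.25
tool_pos: [0.5991, 0.0426, 0.205]
ee_rot: [-3.136, 0.001, 1.412]
wrist_force: [0.4, -0.1, -2.8]
width: 0.0277
```

Run:
```python
from h import *
s=snap('wrist'); save(s,'w3.png'); print(s['obs']['width'],s['obs']['tool_pos'],s['obs']['ee_rot'],s['obs']['wrist_force'])
```

```text
0.027740420669754736 [0.59907919 0.04263097 0.20500807] [-3.13631077e+00  1.14872813e-03  1.41150483e+00] [ 0.43760495 -0.06711742 -2.78883264]
```

View pics/w3.png

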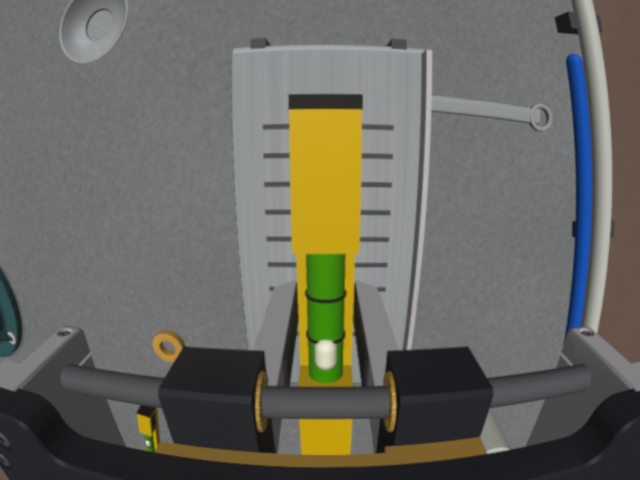

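The level is held cleanly, lying along the shelf. The slots run (263–393,127) to (267–387,265), and the shelf's far corners are at (234,49) and (428,52). I'll check its lateral offset and lengthwise position.

Run:
```python
from h import *
s=snap('wrist')
for p in [(263,127),(393,127),(267,265),(387,265),(234,50),(424,51),(244,225)]: print(p,onz(s,p,.098).round(4)[:2])
u=np.array([np.cos(1.411),np.sin(1.411)]); v=np.array([u[1],-u[0]])
t=s['obs']['tool_pos'][:2]
for p in [(263,127),(393,127),(267,265),(387,265),(234,50),(424,51),(244,225)]:
    d=onz(s,p,.098)[:2]-t; print(p,'along',round(d@u,4),'across',round(d@v,4))
```

```text
(263, 127) [0.5644 0.1377]
(393, 127) [0.663  0.1221]
(267, 265) [0.5461 0.0268]
(387, 265) [0.6447 0.0113]
(234, 50) [0.5518 0.2033]
(424, 51) [0.6969 0.1797]
(244, 225) [0.5343 0.0635]
(263, 127) along 0.0889 across -0.0495
(393, 127) along 0.0893 across 0.0503
(267, 265) along -0.0235 across -0.05
(387, 265) along -0.0231 across 0.0499
(234, 50) along 0.1517 across -0.0724
(424, 51) along 0.1515 across 0.0746
(244, 225) along 0.0109 across -0.0675
```

Centred to within 1–2 mm. Lowering, slowly near contact.

>>> step_arm:
  plan:
    - [[0,0,-25,0,0],[0,0,-50,0,0],[0,0,-70,0,0],[0,0,-84,0,0],[0,0,-90,0,0],[0,0,-90,0,0],[0,0,-90,0,0]]

```text
time: 9.93
tool_pos: [0.6002, 0.0416, 0.1185]
ee_rot: [-3.141, 0.0, 1.41]
wrist_force: [-0.1, -0.2, -2.0]
width: 0.0276
```

>>> step_arm:
  plan:
    - [[0,0,-2,0,0],[0,0,-3,0,0],[0,0,-4,0,0],[0,0,-5,0,0],[0,0,-5,0,0]]

```text
time: 10.35
tool_pos: [0.6002, 0.0424, 0.1137]
ee_rot: [3.141, -0.0, 1.41]
wrist_force: [0.7, 0.4, -2.3]
width: 0.0277
```

>>> step_arm:
  plan:
    - [[0,0,-1,0,0],[0,0,-2,0,0],[0,0,-2,0,0]]

```text
time: 10.6
tool_pos: [0.6, 0.0424, 0.1112]
ee_rot: [-3.141, 0.0, 1.41]
wrist_force: [-0.7, 0.1, -3.7]
width: 0.0283
```

>>> step_arm:
  plan:
    - [[0,0,-1,0,0],[0,0,-2,0,0],[0,0,-2,0,0],[0,0,-2,0,0]]

```text
time: 10.93
tool_pos: [0.6, 0.0423, 0.1093]
ee_rot: [-3.141, 0.0, 1.41]
wrist_force: [-0.6, 0.1, -2.7]
width: 0.0277
```

>>> step_arm:
  plan:
    - [[0,0,-1,0,0],[0,0,-2,0,0],[0,0,-2,0,0],[0,0,-2,0,0]]

```text
time: 11.27
tool_pos: [0.6001, 0.0423, 0.1074]
ee_rot: [-3.142, 0.0, 1.41]
wrist_force: [0.6, -0.3, -3.4]
width: 0.0279
```

>>> step_arm:
  plan:
    - [[0,0,-1,0,0],[0,0,-1,0,0],[0,0,-1,0,0]]

```text
time: 11.52
tool_pos: [0.6003, 0.0423, 0.1069]
ee_rot: [3.141, -0.0, 1.41]
wrist_force: [-0.6, -0.2, -1.7]
width: 0.0279
```

>>> step_arm:
  plan:
    - [[0,0,-1,0,0],[0,0,-1,0,0],[0,0,-1,0,0]]

```text
time: 11.77
tool_pos: [0.6004, 0.0422, 0.1063]
ee_rot: [3.14, 0.0, 1.41]
wrist_force: [-1.7, -2.0, 1.3]
width: 0.0281
```

>>> step_arm:
  plan:
    - [[0,0,-1,0,0],[0,0,-1,0,0],[0,0,-1,0,0]]

```text
time: 12.02
tool_pos: [0.6003, 0.0418, 0.1049]
ee_rot: [3.141, 0.001, 1.409]
wrist_force: [-2.0, -4.1, 2.8]
width: 0.0282
```

Contact: the shelf now carries the level. Releasing and rising.

>>> step_arm:
  plan:
    - [[0,0,0,0,70],[0,0,0,0,70],[0,0,0,0,70],[0,0,0,0,70],[0,0,0,0,70],[0,0,0,0,70],[0,0,0,0,70],[0,0,0,0,70]]

```text
time: 12.68
tool_pos: [0.6001, 0.0424, 0.1045]
ee_rot: [3.142, 0.0, 1.41]
wrist_force: [0.4, -0.1, -0.7]
width: 0.0659
```

>>> step_arm:
  plan:
    - [[0,0,10,0,70],[0,0,30,0,70],[0,0,60,0,70],[0,0,95,0,70],[0,0,130,0,70],[0,0,150,0,70],[0,0,150,0,70],[0,0,150,0,70]]

```text
time: 13.35
tool_pos: [0.6008, 0.0423, 0.2568]
ee_rot: [3.137, -0.001, 1.41]
wrist_force: [0.5, 0.3, -0.5]
width: 0.066
```

Run:
```python
from h import *
s=snap('wrist'); save(s,'w4.png'); level(s,.138); print(s['obs']['tool_pos'])
K=s['frame'][180:420,250:400][:,:,::-1]
t=snap('top')
a=cv2.resize(K,(375,600),interpolation=cv2.INTER_CUBIC)
b=cv2.resize(t['frame'][170:280,230:400][:,:,::-1],(425,275),interpolation=cv2.INTER_CUBIC)
c=np.zeros((600,800,3),np.uint8); c[:,:375]=a; c[:275,375:]=b; cv2.imwrite('pics/c4.png',c)
```

```text
level rect mm [598.9  41. ] [188.7  28.3] 81.0 px (323.5, 228.0)
[0.60084783 0.04232728 0.25684562]
```

View pics/c4.png

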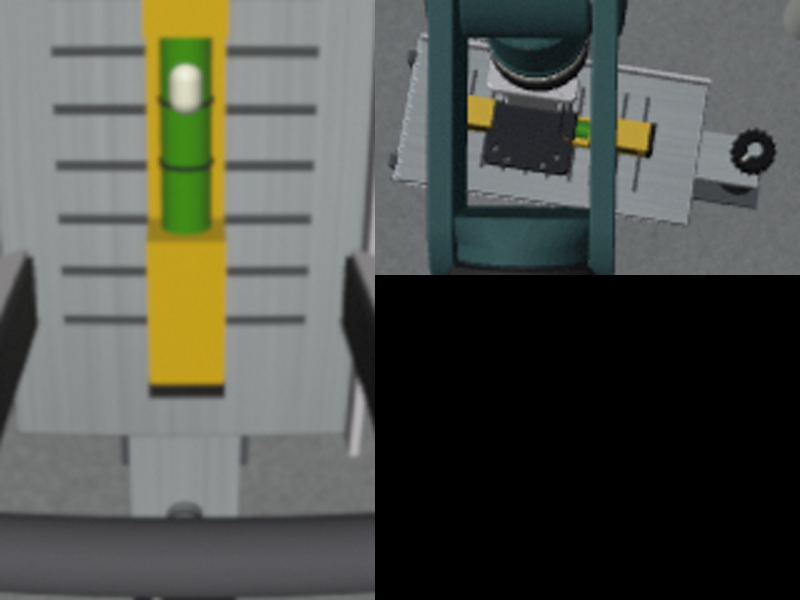

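The level sits along the shelf middle: centre (0.599,0.041), yaw 81.0°, against shelf (0.600,0.042) and 80.9°. The bubble is toward the +y end, at crop row 88 with lines at rows 103 and 165. I'll make a bubble meter next.

```bash
cat >> h.py <<'E'
U=np.array([np.cos(1.411),np.sin(1.411)]); V=np.array([U[1],-U[0]]); MID=np.array([.599,.041])
def bubble(s,z=.133):
    "bubble offset from vial middle along +u (mm)"
    h=cv2.cvtColor(s['frame'],cv2.COLOR_RGB2HSV)
    g=cv2.inRange(h,(40,120,50),(75,255,255))|0
    w=cv2.inRange(h,(0,0,150),(180,110,255))
    def uv(m):
        q=np.argwhere(m)[:,::-1]; P=np.array([onz(s,p,z)[:2] for p in q]).reshape(-1,2)-MID
        a=np.c_[P@U,P@V,q]; return a[(abs(a[:,0])<.045)&(abs(a[:,1])<.014)]
    G=uv(g); W=uv(w); W=W[abs(W[:,1]-np.median(G[:,1]))<.005]; W=W[(W[:,0]>G[:,0].min())&(W[:,0]<G[:,0].max())]
    lo,hi=np.percentile(G[:,0],[.5,99.5])
    print('vial',round(lo*1e3,1),round(hi*1e3,1),'npx',len(G),len(W),'bubble px',W[:,2:].mean(0).round(1) if len(W) else None,'off mm',round((W[:,0].mean()-(lo+hi)/2)*1e3,2) if len(W) else None, 'ext',(np.percentile(W[:,0],[2,98])*1e3).round(1) if len(W) else None)
E
python3 - <<'E'
from h import *
s=snap('wrist'); bubble(s)
for y in (103,165,88): print(((onz(s,(250+186/2.5,180+y/2.5),.133)[:2]-MID)@U*1e3).round(1))
print(s['obs']['time'])
E
```

```text
vial -34.6 33.7 npx 1211 206 bubble px [326.5 214.8] off mm 18.37 ext [10.1 25.3]
12.5
-9.1
17.6
13.45
```

Bubble at about +18 mm means roughly 2.5 rad of clockwise turning. Next I'll go above the knob and pre-wind the wrist.

>>> step_arm:
  plan:
    - [[0,-40,0,0.9,70],[-20,-80,0,0.9,70],[-30,-120,0,0.9,70],[-36,-160,0,0.9,70],[-36,-196,0,0.9,70],[-36,-196,0,0.9,70],[-36,-196,0,0.9,70],[-36,-196,0,0.9,70]]

```text
time: 14.17
tool_pos: [0.5629, -0.1548, 0.2516]
ee_rot: [-3.139, -0.005, 2.312]
wrist_force: [0.0, 0.3, 0.7]
width: 0.0656
```

>>> step_arm:
  plan:
    - [[0,0,0,0.9,70],[0,0,0,0.9,70],[0,0,0,0.9,70],[0,0,0,0.9,70],[0,0,0,0.9,70],[0,0,0,0.9,70],[0,0,0,0.9,70],[0,0,0,0.9,70]]

```text
time: 14.83
tool_pos: [0.5633, -0.1534, 0.252]
ee_rot: [3.14, -0.004, -3.07]
wrist_force: [0.4, 0.7, -0.1]
width: 0.0659
```

Run:
```python
from h import *
s=snap('wrist'); save(s,'w5.png'); o=s['obs']; print(o['tool_pos'],o['ee_rot'],o['joint_positions'].round(2)); bubble(s)
# knob px predicted
t=snap('top'); h=cv2.cvtColor(t['frame'],cv2.COLOR_RGB2HSV);
```

```text
[ 0.56330017 -0.15337844  0.25195204] [ 3.13963775 -0.00410619 -3.07033705] [-0.36  0.16  1.2   0.    1.79 -2.01]
vial -32.6 35.0 npx 718 77 bubble px [536.8 287.7] off mm 17.57 ext [11.8 26.2]
```

View pics/w5.png

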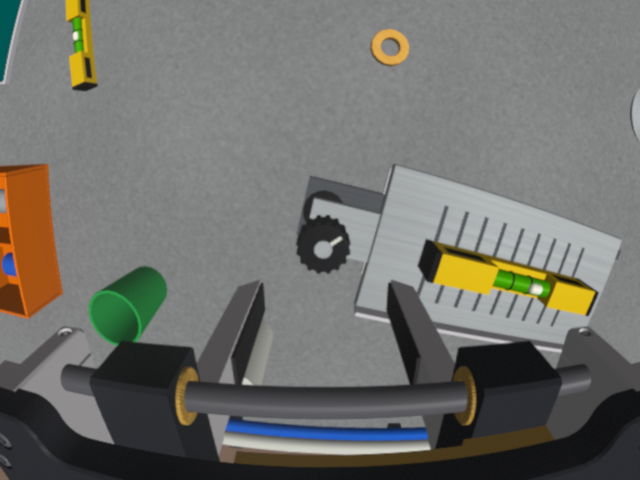

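The knob's top is at (323,244), and the bubble still reads about +18 mm. I'll check the knob position and the clearance to the cartridge beside the left finger.

Run:
```python
from m import *
s=snap('wrist'); print('knob',onz(s,(323,244),.156), 'tri',tri(s,(323,244),S['top'],(381,230.7)))
print('cart',onz(S['top'],(412,163),.13),'cup',onz(S['top'],(466.5,187.5),.1))
```

```text
knob [ 0.56328858 -0.15539795  0.156     ] tri (array([ 0.56542964, -0.15525509,  0.14885969]), np.float64(0.00010605574202137872))
cart [ 0.74244252 -0.24136777  0.13      ] cup [ 0.68530101 -0.38606266  0.1       ]
```

>>> step_arm:
  plan:
    - [[0,-1,-30,0,70],[0,-1,-60,0,70],[0,-1,-90,0,70],[0,-1,-110,0,70],[0,-1,-122,0,70],[0,-1,-130,0,70],[0,-1,-130,0,70],[0,-1,-130,0,40]]

```text
time: 15.65
tool_pos: [0.5646, -0.1548, 0.1253]
ee_rot: [-3.141, 0.001, -3.074]
wrist_force: [-0.5, 0.0, 0.4]
width: 0.0619
```

>>> step_arm:
  plan:
    - [[0,0,0,0,30],[0,0,0,0,20],[0,0,0,0,20],[0,0,0,0,0],[0,0,0,0,0],[0,0,0,0,0],[0,0,0,0,0],[0,0,0,0,0]]

```text
time: 16.32
tool_pos: [0.5649, -0.1551, 0.1259]
ee_rot: [-3.14, 0.002, -3.073]
wrist_force: [-1.2, -0.2, 6.1]
width: 0.0393
```

Gripped. Turning clockwise (negative).

>>> step_arm:
  plan:
    - [[0,0,0,-0.1,0],[0,0,0,-0.2,0],[0,0,0,-0.3,0],[0,0,0,-0.4,0],[0,0,0,-0.5,0],[0,0,0,-0.6,0],[0,0,0,-0.7,0],[0,0,0,-0.8,0]]

```text
time: 16.98
tool_pos: [0.5655, -0.1531, 0.1259]
ee_rot: [3.137, 0.001, 2.407]
wrist_force: [1.8, 3.3, 5.1]
width: 0.0397
```

>>> step_arm:
  plan:
    - [[0,0,0,-0.1,0],[0,0,0,-0.2,0],[0,0,0,-0.3,0],[0,0,0,-0.4,0],[0,0,0,-0.5,0],[0,0,0,-0.6,0],[0,0,0,-0.7,0],[0,0,0,-0.8,0]]

```text
time: 17.65
tool_pos: [0.5674, -0.1523, 0.1259]
ee_rot: [3.133, -0.003, 1.607]
wrist_force: [7.3, 4.6, 4.0]
width: 0.039
```

Run:
```python
from h import *
s=snap('wrist'); save(s,'w6.png'); o=s['obs']; print(o['time'],o['tool_pos'],o['ee_rot'],o['width'],o['wrist_force'])
try: bubble(s)
except Exception as e: print(e)
try: bubble(snap('top'))
except Exception as e: print(e)
```

```text
17.65 [ 0.56738244 -0.15225169  0.12593561] [ 3.13346363 -0.00317791  1.60739454] 0.03899015081948645 [7.26402966 4.62162483 3.95832032]
zero-size array to reduction operation minimum which has no identity
vial -34.6 35.2 npx 151 15 bubble px [296.2 218.2] off mm 11.7 ext [ 4.9 17.8]
  return _methods._mean(a, axis=axis, dtype=dtype,
  ret = ret.dtype.type(ret / rcount)
```

>>> step_arm:
  plan:
    - [[0,0,0,-0.1,0],[0,0,0,-0.2,0],[0,0,0,-0.3,0],[0,0,0,-0.4,0],[0,0,0,-0.5,0],[0,0,0,-0.6,0],[0,0,0,-0.6,0],[0,0,0,-0.6,0]]

```text
time: 18.42
tool_pos: [0.5689, -0.1526, 0.126]
ee_rot: [3.133, -0.008, 1.011]
wrist_force: [10.9, 4.7, 1.0]
width: 0.0396
```

>>> step_arm:
  plan:
    - [[0,0,0,0,0],[0,0,0,0,0],[0,0,0,0,0],[0,0,0,0,0],[0,0,0,0,0],[0,0,0,0,0],[0,0,0,0,0],[0,0,0,0,0]]

```text
time: 19.08
tool_pos: [0.5689, -0.1526, 0.1259]
ee_rot: [3.133, -0.008, 1.011]
wrist_force: [10.8, 3.9, 0.8]
width: 0.0395
```

>>> step_arm:
  plan:
    - [[0,0,0,0,0],[0,0,0,0,0],[0,0,0,0,0],[0,0,0,0,0],[0,0,0,0,0],[0,0,0,0,0],[0,0,0,0,0],[0,0,0,0,0]]

```text
time: 19.75
tool_pos: [0.5689, -0.1527, 0.126]
ee_rot: [3.133, -0.008, 1.011]
wrist_force: [10.6, 4.0, 1.9]
width: 0.0395
```

```bash
python3 - 2>&1 <<'E'
from h import *
for n in ['wrist','top','scene']:
    s=snap(n); save(s,n+'7.png'); o=s['obs']; print(n,o['time'],o['tool_pos'],o['ee_rot'],o['width'],o['wrist_force'])
    try: bubble(s)
    except Exception as e: print(e)
E
```

```text
wrist 19.75 [ 0.56887564 -0.15265164  0.12595032] [ 3.13341285 -0.00846424  1.01135765] 0.03950024959974027 [10.60529195  3.96059856  1.93115077]
vial -30.0 -24.4 npx 105 0 bubble px None off mm None ext None
top 19.8 [ 0.5688922  -0.15264646  0.12594871] [ 3.13339716 -0.00850625  1.01136679] 0.039414131831329205 [10.72375757  4.56217053  2.45515703]
vial -34.1 35.6 npx 151 16 bubble px [299.8 218.9] off mm 2.27 ext [-2.8 10. ]
scene 19.85 [ 0.56887589 -0.15264586  0.12595561] [ 3.1334252  -0.00848508  1.01135253] 0.039336916939992056 [9.8390518  3.92991611 1.05702567]
vial -34.4 26.9 npx 57 20 bubble px [301.4 255.8] off mm 4.64 ext [-9.4 10. ]
```

>>> step_arm:
  plan:
    - [[0,0,0,-0.1,0],[0,0,0,-0.2,0],[0,0,0,-0.3,0],[0,0,0,-0.3,0],[0,0,0,-0.3,60],[0,0,0,-0.3,60],[0,0,0,-0.3,60],[0,0,0,-0.3,60]]

```text
time: 20.57
tool_pos: [0.5633, -0.1545, 0.1236]
ee_rot: [-3.14, 0.001, 0.71]
wrist_force: [-1.2, -0.0, -0.4]
width: 0.0564
```

>>> step_arm:
  plan:
    - [[0,0,0,0,60],[0,0,0,0,60],[0,0,0,0,60],[0,0,15,0,60],[0,0,40,0,60],[0,0,75,0,60],[0,0,110,0,60],[0,0,130,0,60]]

```text
time: 21.23
tool_pos: [0.5649, -0.155, 0.2592]
ee_rot: [3.136, -0.003, 0.71]
wrist_force: [0.4, -1.1, -0.4]
width: 0.0564
```

>>> step_arm:
  plan:
    - [[20,40,0,0.1,0],[30,80,0,0.2,0],[30,120,0,0.3,0],[31,120,0,0.4,0],[31,120,0,0.5,0],[31,120,0,0.6,0],[31,120,0,0.7,0],[31,120,0,0.7,0]]

```text
time: 21.9
tool_pos: [0.595, -0.0344, 0.2545]
ee_rot: [-3.142, -0.0, 1.412]
wrist_force: [0.6, -0.2, 0.2]
width: 0.0062
```

```bash
python3 - 2>&1 <<'E'
from h import *
s=snap('wrist'); save(s,'w8.png'); o=s['obs']; print(o['time'],o['tool_pos'],o['ee_rot'],o['width'],o['wrist_force'],s['o'])
bubble(s); level(s,.14)
E
```

```text
21.9 [ 0.59504497 -0.0344483   0.25445593] [-3.14150891e+00 -3.85466342e-06  1.41170897e+00] 0.006193355913917202 [ 0.61848382 -0.20320684  0.21473992] [0.60770144 0.04894409 0.43429746]
vial -34.7 37.0 npx 1509 217 bubble px [316.5 141.6] off mm 0.43 ext [-6.1  9.1]
level rect mm [599.3  41.7] [192.1  28.8] 80.8 px (316.5, 142.0)
```

>>> step_arm:
  plan:
    - [[-5,20,-20,0,0],[-5,20,-40,0,0],[-5,20,-60,0,0],[-5,20,-80,0,0],[-5,20,-92,0,0],[-5,20,-100,0,0],[-5,20,-100,0,0],[-5,20,-100,0,0]]

```text
time: 22.62
tool_pos: [0.5903, -0.0148, 0.1549]
ee_rot: [3.141, -0.0, 1.409]
wrist_force: [0.6, 0.8, 0.0]
width: 0.001
```

```bash
python3 - 2>&1 <<'E'
from h import *
s=snap('wrist'); save(s,'w9.png'); o=s['obs']; print(o['time'],o['tool_pos'],o['ee_rot'],o['width'],o['wrist_force'],s['o'])
bubble(s)
E
```

```text
22.6167 [ 0.59032492 -0.01483444  0.15488515] [ 3.14116417e+00 -3.91641409e-05  1.40888433e+00] 0.000985523118061076 [0.62830841 0.80232717 0.04866729] [0.60312624 0.06852817 0.3347297 ]
vial -35.4 36.6 npx 3173 470 bubble px [326.5 181.3] off mm 0.35 ext [-6.6  8.3]
```

View pics/w9.png

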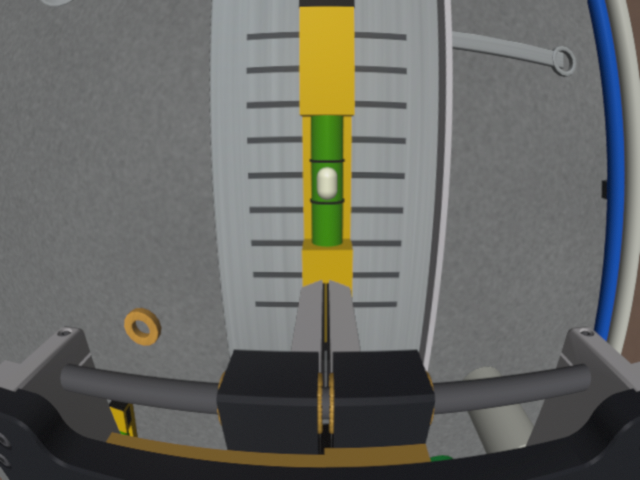

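The bubble is centred between the lines: bubble at row 182, lines at rows 160 and 202. The shut fingers are above the solid yellow block. Pressing down in small steps.

>>> step_arm:
  plan:
    - [[0,0,-3,0,0],[0,0,-6,0,0],[0,0,-8,0,0],[0,0,-10,0,0],[0,0,-10,0,0]]

```text
time: 23.08
tool_pos: [0.5899, -0.0146, 0.144]
ee_rot: [-3.141, 0.0, 1.41]
wrist_force: [1.0, 0.2, -0.3]
width: 0.0007
```

>>> step_arm:
  plan:
    - [[0,0,-0.7,0,0],[0,0,-1.5,0,0],[0,0,-1.5,0,0],[0,0,-1.5,0,0]]

```text
time: 23.42
tool_pos: [0.5901, -0.0147, 0.143]
ee_rot: [3.142, 0.0, 1.41]
wrist_force: [-0.1, 0.7, -0.4]
width: 0.0004
```

>>> step_arm:
  plan:
    - [[0,0,-0.5,0,0],[0,0,-1,0,0],[0,0,-1,0,0],[0,0,-1,0,0]]

```text
time: 23.75
tool_pos: [0.5902, -0.0147, 0.1426]
ee_rot: [3.141, -0.0, 1.41]
wrist_force: [-0.9, 0.1, 2.3]
width: 0.0002
```

Contact at 0.1426. Raising the force in small steps.

>>> step_arm:
  plan:
    - [[0,0,-0.5,0,0],[0,0,-1,0,0],[0,0,-1,0,0],[0,0,-1,0,0]]

```text
time: 24.08
tool_pos: [0.5903, -0.0147, 0.1425]
ee_rot: [3.14, -0.0, 1.41]
wrist_force: [-2.6, 0.1, 5.9]
width: 0.0006
```

>>> step_arm:
  plan:
    - [[0,0,-0.5,0,0],[0,0,-0.5,0,0],[0,0,-0.5,0,0]]

```text
time: 24.33
tool_pos: [0.5903, -0.0147, 0.1425]
ee_rot: [3.14, 0.0, 1.41]
wrist_force: [-2.5, 1.5, 8.3]
width: 0.0
```

>>> step_arm:
  plan:
    - [[0,0,-0.5,0,0],[0,0,-0.5,0,0],[0,0,-0.5,0,0]]

```text
time: 24.58
tool_pos: [0.5903, -0.0147, 0.1425]
ee_rot: [3.139, 0.0, 1.41]
wrist_force: [-2.9, 0.7, 9.4]
width: 0.0004
```

>>> step_arm:
  plan:
    - [[0,0,0,0,0],[0,0,0,0,0],[0,0,0,0,0],[0,0,0,0,0],[0,0,0,0,0],[0,0,0,0,0],[0,0,0,0,0],[0,0,0,0,0]]

```text
time: 25.25
tool_pos: [0.5903, -0.0147, 0.1425]
ee_rot: [3.139, 0.0, 1.41]
wrist_force: [-3.2, -0.3, 9.0]
width: 0.0002
```

>>> step_arm:
  plan:
    - [[0,0,0,0,0],[0,0,0,0,0],[0,0,0,0,0],[0,0,0,0,0],[0,0,0,0,0],[0,0,0,0,0],[0,0,0,0,0],[0,0,0,0,0]]

```text
time: 25.92
tool_pos: [0.5903, -0.0147, 0.1425]
ee_rot: [3.139, 0.0, 1.41]
wrist_force: [-4.1, 0.2, 9.3]
width: 0.0004
```

```bash
python3 - 2>&1 <<'E'
from h import *
F=[]
for i in range(5): s=snap('wrist'); F.append(s['obs']['wrist_force'])
print(s['obs']['time'],np.mean(F,0),np.std(F,0)); save(s,'w10.png'); bubble(s); level(s,.14); bubble(snap('top'))
cv2.imwrite('pics/c10.png',cv2.resize(s['frame'][90:330,230:430][:,:,::-1],(500,600),interpolation=cv2.INTER_CUBIC))
E
```

```text
26.1167 [-3.57007182  0.08085479  9.29867545] [0.29189871 0.23353621 0.4402694 ]
vial -35.3 36.7 npx 3585 514 bubble px [326.6 184.7] off mm 0.28 ext [-6.4  8.1]
level rect mm [599.4  41.3] [191.2  28.9] 80.8 px (327.0, 176.5)
vial -18.5 35.8 npx 33 8 bubble px [304.  219.8] off mm -16.44 ext [-18.   -0.2]
```

View pics/c10.png

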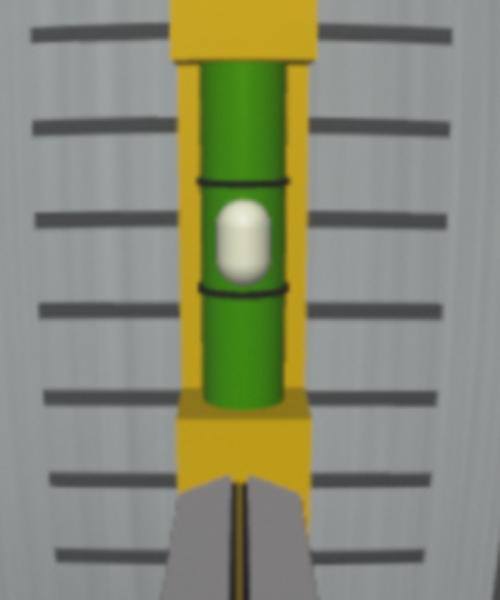

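The bubble is at rows 198–285 in the crop, with the line crowns at about 185 and 295. It is centred within about 0.5 mm under 9.3 N. A small nudge takes it to 10 N, then I'll hand in.

>>> step_arm:
  plan:
    - [[0,0,-0.4,0,0],[0,0,-0.4,0,0],[0,0,-0.4,0,0],[0,0,-0.4,0,0],[0,0,-0.4,0,0],[0,0,-0.4,0,0]]

```text
time: 26.72
tool_pos: [0.5904, -0.0147, 0.1425]
ee_rot: [3.139, -0.0, 1.41]
wrist_force: [-3.8, 0.8, 9.9]
width: 0.0004
```

```bash
python3 - 2>&1 <<'E'
from h import *
F=[]
for i in range(4): s=snap('wrist'); F.append(s['obs']['wrist_force'])
f=np.mean(F,0); print(s['obs']['time'],f); bubble(s)
if 8.5<f[2]<12.5: print(robot.close_job())
E
```

```text
26.8667 [-3.65645898  0.36147849  9.73453381]
vial -35.3 36.7 npx 3580 516 bubble px [326.6 184.7] off mm 0.31 ext [-6.4  8.1]
the job is handed in; nothing more can be done
None
```

The job is done and handed in at about 27 s. The level lies on the shelf, the bubble is centred, and the arm is still pressing down.

- **Placing:** I laid the largest of the three yellow levels along the middle of the shelf and let go. It is within about 1–2 mm and 0.2° of the shelf's midline.
- **Levelling:** I turned the knob about 2.5 rad clockwise, which brought the bubble from about +18 mm to about +0.3 mm.
- **Pressing:** I pressed with shut fingers on the solid part of the level's top, about 57 mm from its centre. The last readings were 9.7 N down and about 3.7 N sideways. The bubble stayed at +0.3 mm, between the lines.

**Failed or disagreeing checks:**
- **First grasp:** It missed because I lifted before the fingers had closed. The level had not moved, and the second grasp held.
- **Knob turning:** The sideways force on the wrist reached about 12 N because the grip was slightly off the knob's axis.
- **Top camera:** Its last bubble reading (-16 mm) is not valid, because the arm was hiding most of the vial. I relied on the wrist camera instead.
- **Bystanders:** I kept clear of the other things on the bench but did not check their positions again at the end.

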